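# Key the die plate home on the eyelet setter

## Robot

A 6-joint arm with a two-finger parallel gripper is mounted at the origin on a cart in front of the work surface, level with it; the furniture and walls round the work are solid. World frame = base frame: x ahead of the robot, y to its left, z up, the work surface at z = 0. Lengths are in m, angles in rad, forces in N, time in s.
With the tool pointing down it reaches from about 0.275 to 0.825 m from the base axis. Payload 4.9 kg.
Tool frame: the origin (TCP) lies midway between the tips of the shut fingers; the grasp point (between the pads) lies 19 mm behind it (grip_point_offset is the distance from the TCP to the grasp point, in m); z points along the fingers, x is the direction in which the jaws open and shut, and the axes are right-handed (so a half turn about z gives the same grasp; the last joint's range is limited). The gripper opens to 85 mm and grips with 20 to 120 N. Pads are 22 mm wide; open, the fingers measure 114 mm over their backs; the gripper's body (76 mm by 85 mm) begins 54 mm behind the grasp point. The pads swing forward as they close: fully open they stand 13 mm farther back than shut.
Start: joints at [1.096, 0.326, -0.193, 1.052, 0, 1.437], TCP at [0.184, 0.518, 0.231] pointing down, gripper open.
Joint ranges: [-2.65, 2.65], [-0.97, 1.79], [-1.3, 1.35], [-1.93, 2.1], [-1.47, 1.37], [-3.14, 3.14]. Speed limits (rad/s): [2.57, 2.57, 3.14, 3.14, 3.14, 3.14].

## Interface

Orientations are given as a rotation vector (axis times angle).
In Python, from cell import * gives the robot as it stands. Calls block until the motion is done:
- movep(position, orientation): joint-space move of the TCP to a pose.
- move_l(position, velocity=0.15, rot=None, until_force=None): straight line of the TCP; rot=None keeps the orientation; velocity is the mean speed in m/s. With until_force (N) it stops when the force on the tool has changed by that much, and returns True; else False.
- set_joints(angles): joint-space move.
- let_go() and grab(newtons=None): open the fingers fully, or close them until they stop; newtons is the grip in N (None keeps the last).
- sleep(seconds).
- ik(position, orientation): joint angles nearest the present ones, or None.
- get_state(): the state.
- grab_frame(name): name is "side" or "top" or "wrist"; returns a dict with "img" (420x560x3 uint8, red, green, blue), "fx", "fy", "cx", "cy" (pixels), "cam_to_world" (4x4, takes a point from camera to world coordinates); the wrist camera has in their place "T_tool_cam" (4x4, takes a point from camera to tool coordinates, whose origin is the TCP and whose axes are the tool frame's). Camera axes: x right, y down, z forward; pixel columns grow to the right and rows downward; lengths in m; the calibration is good to about 2 mm. A picture is of the moment at which its call begins: read the wrist's pose just before it. There is no depth.
A pose or a line that the arm cannot do raises MotionError and nothing moves.
- sign_off(): hands the job in, once; it reports no verdict.
Trained networks look in the newest picture that a camera, given by its name, has taken for a name from the list of things; names that differ only in an ending like _2 or _b are one class to them, and where a whole thing is asked for, a point or a joint stands for the part that bears it (a point fixed in the world has none). Each returns a list of dicts, best first, with "score" (0 to 1); they miss things now and then, are a little off and sometimes report something else, mostly with a low value. They report only what shows in the picture. A call takes as long as a camera call. They do not tell look-alikes from the thing itself.
- spot_in(camera, name): "centre" ([column, row] in pixels, amid what is visible of it).
- silhouettes(camera, name): "mask" (420x560 bool, what is visible of it) and "centre" ([column, row] in pixels, amid what is visible of it).
- tip_of(camera, name): "centre" ([column, row] in pixels: a listed point, or the origin of a listed thing).
The state is a dict: "clock": time; "q": joint angles; "joint_velocities": joint speeds; "tau": joint torques, N m; "position": TCP position; "eef_rot": TCP orientation; "contact_force": force on the tool from outside, world axes, zero at the start; "wrist_torque": the same for the moment, N m; "finger_gap": opening from 0.0 (shut) to 1.0 (fully open).
Only numpy, scipy, OpenCV 4.12 (cv2) and the standard library are available. Lean on these libraries where they do the work, as an engineer would, in place of code of your own. Each camera call takes 0.05 s, during which the arm holds its last target. There are 200 camera calls.

## Task

The round die plate of the eyelet setter stands raised on its base, turned away from its locating pin. Turn it by fingertip, pushing its upright lug round until the notch in the plate's rim is over the pin in the base, then press the plate down until it is fully seated on the base, and come away. Do not grip or lift the plate or its lug, and leave the small things round it alone.

Things in the scene. Friction and masses are not known exactly. Their poses are not given: they have to be found in the camera images.
- setter_base: base of the eyelet setter: dark rectangular casting, 160 (x) x 140 (y) x 28 mm high, fixed to the bench; origin at the centre of its underside, under the plate's axis. The pin is at its -x edge
- plate_center (a point): centre of the top face of the die plate: a light metal disc, 124 mm across, 10 mm thick, level on the base. Top face 46 mm above the bench while raised, 38 mm when seated. It turns about the vertical through this point, either way without end. A 22 mm wide steel hub stands 3 mm proud in the middle; four dark round die seats are flat; press anywhere clear, e.g. 35 mm from the centre on the notch side
- notch (a point): middle of the mouth of the one notch in the plate's rim, at the top face, 62 mm from the centre. The notch is 16 mm wide, 10 mm deep towards the centre, and goes right through the plate; it lies diametrically opposite the lug
- pin_tip (a point): top of the locating pin, fixed in the base 62 mm from the plate's axis: steel, 12 mm diameter, domed, standing 7.5 mm out of the base, its tip just under the raised plate; its outer half shows outside the rim. It stops the plate from going down unless the notch is over it
- lug_mid (a point): half-way up the lug: an upright steel post on the plate, 16 mm diameter, 28 mm tall above the plate's top face, 42 mm from the centre, opposite the notch. Pushed squarely along its circle with about 2 N it turns the plate, which stays where it is left
- lug: the same lug as a solid; origin at its foot, on the plate's top face. It is only to be pushed: a squeeze or push over 35 N fails
- die_plate (a joint): rotation of the plate relative to the base, rad, anticlockwise seen from above; 0 (or any full turn, 6.283) means the notch is exactly over the pin. The notch has 2 mm of play on each side of the pin (about 0.03 rad)
- hub (a joint): how far the plate has been pressed down, m: 0 raised as at the start, 0.008 fully seated; negative if pulled up. It slides on a tight sleeve: about 7 to 10 N moves it down, and it stays where it is left. It cannot tilt
- beeswax: bystander: cake of beeswax, 31 x 45 x 19 mm; origin at the centre of its underside, beside the base; leave it alone
- thread_reel: bystander: upright wooden reel of brown thread, 36 mm across, 45 mm high; origin at the centre of its underside, beside the base; leave it alone
- eraser: bystander: eraser 21 x 42 x 13 mm; origin at the centre of its underside, beside the base; leave it alone
- bone_folder: bystander: bone folder, 22 x 150 x 9 mm, lying beside the base; origin at the centre of its underside, long axis y; leave it alone
There are look-alikes about, which are no part of the job. Of the things shaped like the setter_base, the dark steel one is meant.

How it is judged:
At the end, for the whole second after the job is handed in: The plate is pressed down at least 6.5 of its 8 mm, with the middle of its notch within 4 mm of the pin's axis in plan, and at rest; nothing round it has been moved more than 20 mm (horizontal distance between notch and pin_tip below 0.004 m and value of joint hub above 0.0065 m and velocity of joint die_plate between -0.05 and 0.05 rad/s); the robot touches nothing.
It fails at once if the plate is lifted (pulled up more than 3 mm) (value of joint hub below -0.003 m).
It fails at once if the lug is squeezed or pushed with more than 35 N (contact force between the fingers and lug above 35 N).
It fails at once if a bystander is moved more than 20 mm (distance of any of beeswax, thread_reel, eraser, bone_folder from where it was at the start of the episode above 0.02 m).
It also fails if it takes over 58 s, if anything falls off the work surface, if the arm or the gripper's body presses on something with over 40 N, if the wrist force passes 120 N, or if a joint passes its speed limit or range.

## Working session

There is one attempt and no reset: what is moved stays moved. The work goes in short steps, each a Python script; the robot and the scene stay as the last script left them, time stands still between calls to the robot, and variables do not carry over. Pictures are saved under pics/ and viewed, about 8 in all and at most 12, crops included, and the job is handed in when it is done.

```bash
mkdir -p pics
cat > h.py <<'E'
from cell import *
import numpy as np, cv2
def save(n,img): cv2.imwrite('pics/'+n+'.png',cv2.cvtColor(img,cv2.COLOR_RGB2BGR))
def c2w(f,st=None):
    if 'cam_to_world' in f: return np.array(f['cam_to_world'])
    T=np.eye(4);T[:3,:3]=cv2.Rodrigues(np.array(st['eef_rot'],float))[0];T[:3,3]=st['position']
    return T@np.array(f['T_tool_cam'])
def toz(f,T,px,z):
    d=T[:3,:3]@np.array([(px[0]-f['cx'])/f['fx'],(px[1]-f['cy'])/f['fy'],1.]);o=T[:3,3]
    return o+d*(z-o[2])/d[2]
E
python3 - <<'E'
from h import *
st=get_state();print(st['clock'],st['position'],st['eef_rot'])
Z={'setter_base':0,'plate_center':.046,'notch':.046,'pin_tip':.0355,'lug_mid':.06,'lug':.046,'beeswax':0,'thread_reel':0,'eraser':0,'bone_folder':0}
ims=[]
for c in['top','side']:
    f=grab_frame(c);T=c2w(f);ims.append(f['img'])
    print(c,T[:3,3].round(3))
    for n in Z:
        print(n,[(np.round(r['centre']).tolist(),round(r['score'],2),toz(f,T,r['centre'],Z[n])[:2].round(3).tolist()) for r in tip_of(c,n)[:4]])
save('a_top',ims[0]);save('a_side',ims[1])
print(get_state()['clock'])
E
```

```text
0.0 [0.18356056 0.51785827 0.2304951 ] [ 2.56535475e+00  1.81206451e+00 -2.39810855e-03]
top [0.406 0.011 1.049]
setter_base [([241.0, 224.0], 0.95, [0.554, 0.084]), ([391.0, 261.0], 0.85, [0.478, -0.232])]
plate_center [([236.0, 222.0], 0.86, [0.55, 0.091]), ([396.0, 261.0], 0.8, [0.475, -0.232])]
notch [([404.0, 291.0], 0.96, [0.415, -0.246]), ([297.0, 194.0], 0.63, [0.61, -0.033])]
pin_tip [([238.0, 223.0], 0.64, [0.55, 0.087]), ([405.0, 290.0], 0.47, [0.418, -0.249])]
lug_mid [([256.0, 219.0], 0.55, [0.555, 0.051]), ([392.0, 242.0], 0.52, [0.511, -0.22])]
lug [([257.0, 224.0], 0.62, [0.546, 0.048]), ([236.0, 223.0], 0.62, [0.548, 0.09]), ([392.0, 241.0], 0.54, [0.514, -0.224]), ([293.0, 261.0], 0.39, [0.473, -0.024])]
beeswax [([171.0, 230.0], 0.83, [0.54, 0.232])]
thread_reel []
eraser [([297.0, 258.0], 0.58, [0.482, -0.036]), ([237.0, 164.0], 0.24, [0.683, 0.094])]
bone_folder [([237.0, 164.0], 0.86, [0.685, 0.094])]
side [ 0.547 -0.68   0.548]
setter_base [([277.0, 221.0], 0.84, [0.548, 0.088]), ([241.0, 331.0], 0.8, [0.482, -0.229])]
plate_center [([238.0, 314.0], 0.92, [0.481, -0.233]), ([278.0, 205.0], 0.72, [0.552, 0.087])]
notch [([276.0, 192.0], 0.97, [0.547, 0.145]), ([196.0, 323.0], 0.68, [0.416, -0.248]), ([279.0, 203.0], 0.31, [0.553, 0.094])]
pin_tip [([198.0, 329.0], 0.55, [0.417, -0.252])]
lug_mid [([263.0, 300.0], 0.73, [0.522, -0.216]), ([277.0, 208.0], 0.61, [0.549, 0.052])]
lug [([277.0, 216.0], 0.52, [0.548, 0.042]), ([263.0, 310.0], 0.48, [0.522, -0.227])]
beeswax [([278.0, 191.0], 0.45, [0.554, 0.226])]
thread_reel [([312.0, 251.0], 0.93, [0.62, -0.023]), ([248.0, 258.0], 0.69, [0.487, -0.04]), ([334.0, 218.0], 0.57, [0.684, 0.094])]
eraser [([250.0, 258.0], 0.48, [0.489, -0.04])]
bone_folder [([337.0, 220.0], 0.82, [0.689, 0.088]), ([312.0, 248.0], 0.21, [0.622, -0.016])]
1.1
```

View pics/a_top.png

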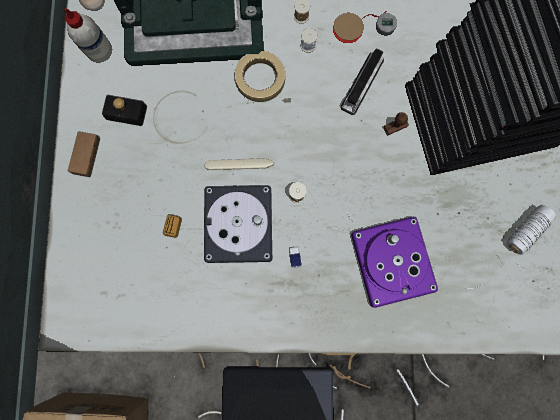

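View pics/a_side.png

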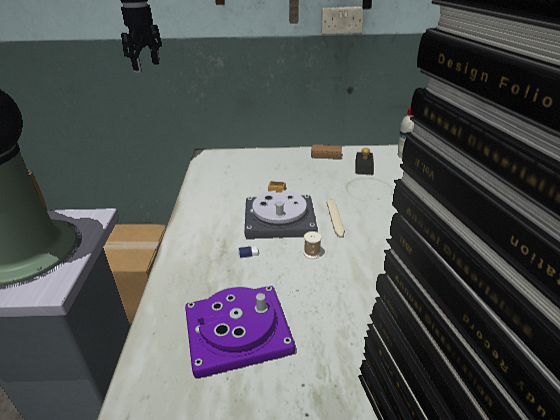

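Two candidates: the dark base with the light disc at top pixel (237,222), and a purple one at (396,261). The dark one fits ("dark steel"). It lies at about (0.55, 0.088), with its notch to +y at pixel (209,222) and its lug to -y at pixel (257,221). I'll check it with a close wrist view.

Run:
```python
from h import *
grab(20)
R=[np.pi/2**.5*1,np.pi/2**.5*1,0]
for yaw in (0,np.pi/2,-np.pi/2,np.pi):
    q=ik([.50,.088,.28],[np.pi*np.cos(yaw/2),np.pi*np.sin(yaw/2),0]); print(yaw,None if q is None else np.round(q,2))
movep([.50,.088,.28],[np.pi*np.cos(np.pi/4),np.pi*np.sin(np.pi/4),0])
st=get_state();f=grab_frame('wrist');T=c2w(f,st);save('b',f['img'])
print(st['clock'],np.round(f['T_tool_cam'],3),T[:3,3].round(3))
Z={'setter_base':0,'plate_center':.046,'notch':.046,'pin_tip':.0355,'lug_mid':.06,'lug':.046}
for n in Z: print(n,[(np.round(r['centre']).tolist(),round(r['score'],2),toz(f,T,r['centre'],Z[n])[:2].round(4).tolist()) for r in tip_of('wrist',n)[:3]])
```

```text
0 [ 0.03  0.22 -0.21  1.14  0.    1.6 ]
1.5707963267948966 [ 0.03  0.22 -0.21  1.14  0.    0.03]
-1.5707963267948966 [ 0.03  0.22 -0.21  1.14  0.   -3.11]
3.141592653589793 [ 0.03  0.22 -0.21  1.14  0.   -1.54]
3.8083 [[ 1.     0.    -0.001 -0.   ]
 [ 0.     0.956  0.293 -0.073]
 [ 0.001 -0.293  0.956 -0.141]
 [ 0.     0.     0.     1.   ]] [0.427 0.089 0.421]
setter_base [([284.0, 216.0], 0.91, [0.5578, 0.0859]), ([11.0, 151.0], 0.6, [0.4791, -0.235]), ([283.0, 225.0], 0.58, [0.5708, 0.0851])]
plate_center [([286.0, 223.0], 0.67, [0.5525, 0.0883])]
notch [([339.0, 221.0], 0.88, [0.5503, 0.1479])]
pin_tip [([282.0, 168.0], 0.6, [0.4925, 0.0843])]
lug_mid [([243.0, 227.0], 0.67, [0.5521, 0.0421])]
lug [([244.0, 221.0], 0.77, [0.5498, 0.0425])]
```

View pics/b.png

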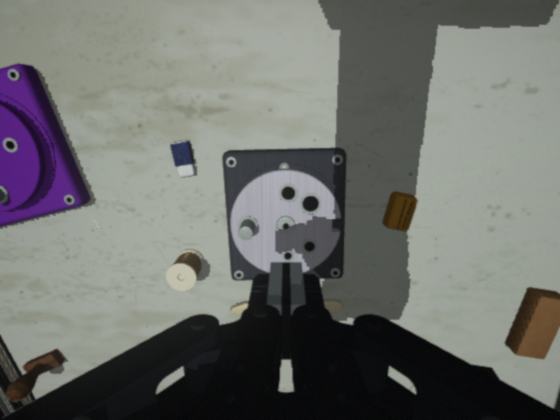

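The close view shows the dark base with the pin at (284,168), on the -x side. The lug is at (246,228), the notch at about (339,221), and the centre at (286,223). The purple look-alike is well clear. The plate must turn about +90° anticlockwise, so I'll push the lug on its -x side and stop short.

```bash
cat >> h.py <<'E'
C=np.array([.5515,.0878])
def rv(a): return [np.pi*np.cos(a/2),np.pi*np.sin(a/2),0]
def pose(phi,d):  # lug angle phi (rad), tool centre d behind the lug centre; tool y along tangent
    u=np.array([np.cos(phi),np.sin(phi)]);t=np.array([-u[1],u[0]])
    return C+.042*u-d*t, rv(phi+np.pi)
def arc(a0,a1,d,n,z=.058,v=.05):
    for phi in np.radians(np.linspace(a0,a1,n+1)[1:]):
        p,r=pose(phi,d); move_l([*p,z],v,rot=r)
        F=np.array(get_state()['contact_force']); print(round(np.degrees(phi),1),F.round(1))
        if np.linalg.norm(F)>15: print('stop');break
Z={'setter_base':0,'plate_center':.046,'notch':.046,'pin_tip':.0355,'lug_mid':.06,'lug':.046}
def look(name,names=Z):
    st=get_state();f=grab_frame('wrist');T=c2w(f,st);save(name,f['img'])
    print(st['clock'])
    for n in names: print(n,[(np.round(r['centre'],1).tolist(),round(r['score'],2),toz(f,T,r['centre'],Z[n])[:2].round(4).tolist()) for r in tip_of('wrist',n)[:2]])
    return f,T
E
python3 - <<'E'
from h import *
a=np.radians(-91)
p,r=pose(a,.033)
movep([*p,.12],r); move_l([*p,.058],.08); print(get_state()['contact_force'])
arc(-91,-91,.024,1)
arc(-91,-91,.019,1)
arc(-91,-12,.019,9)
a=np.radians(-12);p,r=pose(a,.03); move_l([*p,.058],.1); move_l([*p,.12],.2)
movep([.49,.088,.25],rv(np.pi/2))
f,T=look('c')
E
```

```text
[ 0.2683491  -0.61314932  0.1237355 ]
-91.0 [-0.1  0.5 -0.9]
-91.0 [-0.7  0.2  0.2]
-82.2 [ 0.5 -0.5 -0.5]
-73.4 [-0.   0.2 -0.1]
-64.7 [ 0.1 -0.2 -0.1]
-55.9 [-0.5 -0.5  0.9]
-47.1 [-0.1  0.3 -0.5]
-38.3 [-0.3 -0.2 -0.5]
-29.6 [ 0.1 -0.8  0.1]
-20.8 [-0.5  0.  -0.3]
-12.0 [ 0.   0.5 -0.4]
11.0833
setter_base [([284.2, 232.5], 0.71, [0.5586, 0.0858])]
plate_center [([283.7, 242.0], 0.72, [0.5524, 0.0855])]
notch [([301.4, 186.0], 0.78, [0.493, 0.1031])]
pin_tip [([283.1, 181.0], 0.64, [0.4902, 0.0849]), ([180.5, 173.8], 0.59, [0.4828, -0.0187])]
lug_mid []
lug []
```

```bash
python3 -c "
import cv2
i=cv2.imread('pics/c.png')[120:330,150:430];cv2.imwrite('pics/c2.png',cv2.resize(i,None,fx=2.8,fy=2.8,interpolation=2))"
```

```text
(no output)
```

View pics/c2.png

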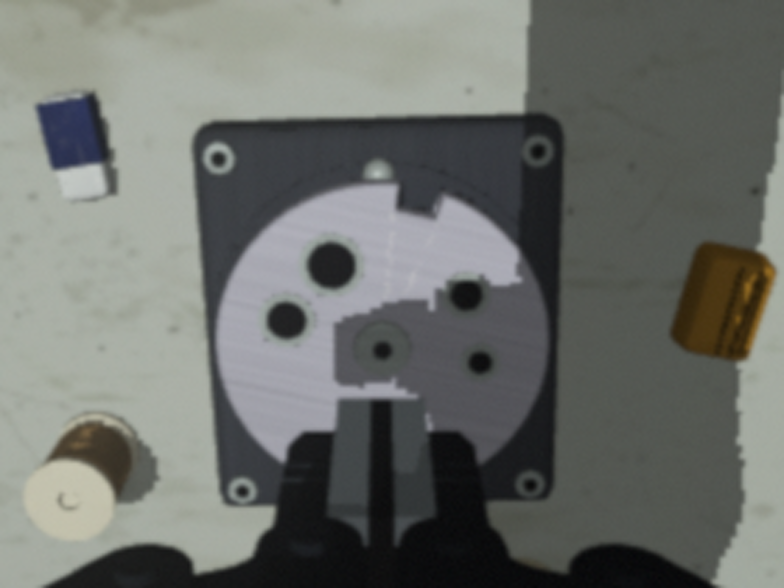

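The plate has turned. In crop pixels the notch mouth is at (420,190), just right of the pin at (377,170), with the hub at (382,348). I'll compute the remaining angle.

Run:
```python
from h import *
st=get_state();f=grab_frame('wrist');T=c2w(f,st)
w=lambda x,y,z: toz(f,T,(150+x/2.8,120+y/2.8),z)[:2]
c=w(382,348,.049);n1=w(399,184,.046);n2=w(442,197,.046);p=w(377,168,.0355);sc=[w(218,158,.028),w(538,151,.028),w(242,491,.028),w(530,485,.028)]
n=(n1+n2)/2;ang=lambda v:np.degrees(np.arctan2(v[1],v[0]))%360
print(c,n,p,'screws',np.round(sc,4).tolist(),np.mean(sc,0));print(np.linalg.norm(n-c),np.linalg.norm(p-c))
for cc in (c,C,np.mean(sc,0)): print(ang(n-cc),ang(p-cc))
```

```text
[0.5544876  0.08831354] [0.495726   0.10196659] [0.48975436 0.08649151] screws [[0.4875, 0.0277], [0.4849, 0.1458], [0.6259, 0.0309], [0.6231, 0.1489]] [0.55536687 0.08834706]
0.060326871385933116 0.06475888008848552
166.91961344598738 181.61226222308204
165.74826753320323 181.21400960652605
167.136565784957 181.61991528432574
```

Run:
```python
from h import *
p,r=pose(np.radians(-14),.032)
movep([*p,.12],r); move_l([*p,.058],.1)
arc(-14,-12,.019,1)
arc(-12,1.5,.019,3)
p,r=pose(np.radians(1.5),.03); move_l([*p,.058],.1); move_l([*p,.12],.2)
movep([.49,.088,.22],rv(np.pi/2))
f,T=look('d',['notch','pin_tip','plate_center'])
i=f['img'][130:330,180:400];save('d2',cv2.resize(i,None,fx=3,fy=3,interpolation=cv2.INTER_CUBIC))
```

```text
-12.0 [-0.   0.4 -0. ]
-7.5 [-1.  -0.9  0.4]
-3.0 [ 0.4 -0.8 -0.7]
1.5 [ 0.5 -1.4  0.6]
16.8917
notch [([288.3, 190.9], 0.68, [0.4911, 0.09])]
pin_tip [([285.4, 188.3], 0.58, [0.4911, 0.0873]), ([413.0, 234.3], 0.55, [0.5369, 0.2115])]
plate_center [([286.7, 255.8], 0.87, [0.555, 0.0886]), ([170.1, 179.5], 0.57, [0.4807, -0.0163])]
```

View pics/d2.png

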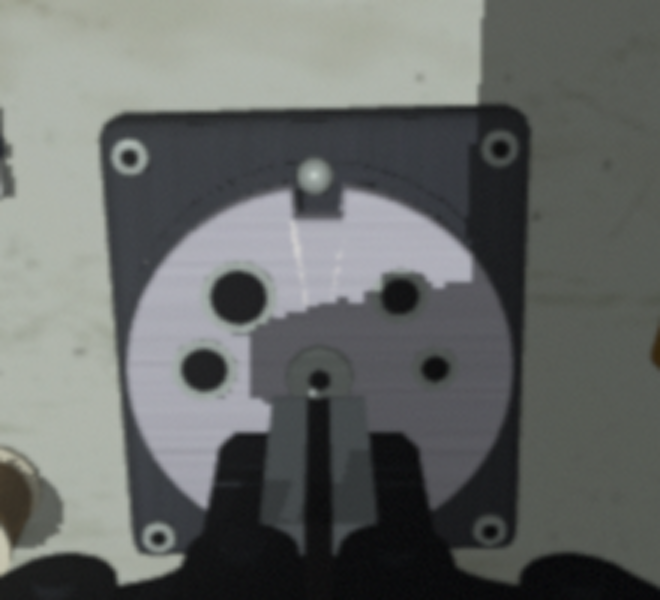

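The notch edges are at x=294 and 343, so its middle is at 318.5. The pin is at 315 and the hub at 319, so the plate is about 1° short. I'll nudge it 1° further, then press.

Run:
```python
from h import *
p,r=pose(np.radians(0),.032)
movep([*p,.12],r); move_l([*p,.058],.1)
arc(0,1.2,.020,1)
arc(1.2,2.5,.019,1,v=.02)
p,r=pose(np.radians(2.5),.03); move_l([*p,.058],.1); move_l([*p,.12],.2)
movep([.519,.0875,.07],rv(np.pi/2))
print('hit',move_l([.519,.0875,.030],.02,until_force=30))
s=get_state();print(s['clock'],s['position'],s['contact_force'])
move_l([.519,.0875,.1],.15)
movep([.49,.088,.22],rv(np.pi/2))
f,T=look('e',['notch','pin_tip','plate_center'])
i=f['img'][130:330,180:400];save('e2',cv2.resize(i,None,fx=3,fy=3,interpolation=cv2.INTER_CUBIC))
```

```text
1.2 [-0.4  0.7  0.4]
2.5 [-0.7 -0.7  0.5]
hit True
23.7167 [0.51891774 0.08750285 0.03731464] [-2.45118848 -0.05293064 13.77202768]
24.85
notch [([285.5, 186.9], 0.61, [0.4875, 0.0875])]
pin_tip [([284.5, 187.7], 0.63, [0.4907, 0.0865])]
plate_center [([284.5, 251.5], 0.9, [0.5507, 0.0865])]
```

View pics/e2.png

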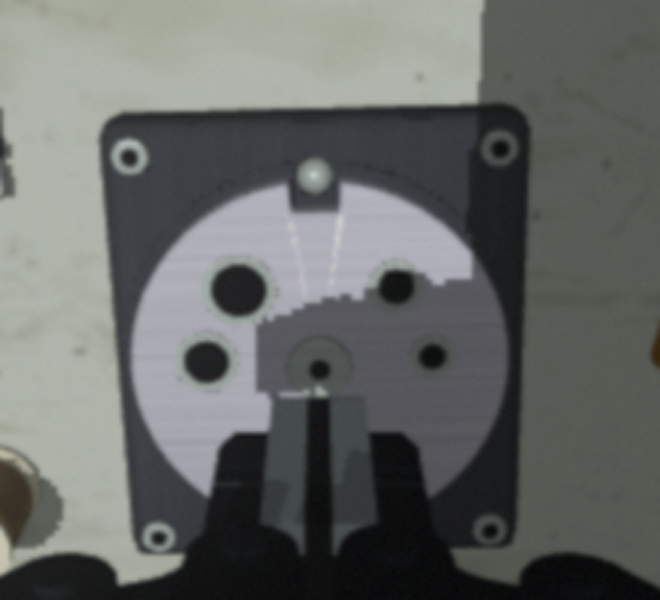

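The plate stopped firmly with the TCP at z=37 mm. The disc looks smaller by about the right amount (8 mm lower), and the notch middle (315) is on the pin (315). The arm is clear, so I'll hand in.

```bash
python3 -c "
from h import *
print(get_state()['contact_force']);sign_off()"
```

```text
[ 0.0928075  -0.32064026 -0.31469982]
the job is handed in; nothing more can be done
```

I turned the die plate about 90° anticlockwise by pushing its lug with the shut fingertips, in three pushes with camera checks after the first two. I then pressed it down on the notch side until the 30 N stop tripped, backed off, and handed in at about 25 s of the 58 s allowed.

- **Seating:** the fingers stopped at z = 37.3 mm, against 38 mm for a seated plate. The disc's shrinkage in the last picture also fits a drop of about 8 mm.
- **Alignment:** the last wrist picture shows the notch middle and the pin within about 1 pixel in the 3x enlarged crop. The detectors put them about 3 mm apart. Nearly all of that is along x, because I converted the notch pixel using the raised-plate height; across the notch it is about 1 mm.
- **Forces:** the readings taken between pushing steps stayed below 2 N, and the force on the tool was about zero at hand-in.
- **Bystanders:** I did not go near them and none looked moved in the pictures, but I did not measure their final positions.

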